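# Bring the sprig press down on its mould

## Task

The small bench press has its arm parked up on a ratchet: press the red pawl tab fully down so that the pawl is free of the teeth (it stays there by itself), then push the arm down by its wooden palm pad until the press foot sits on the plaster mould, and leave it so, with the pawl still free. Only push with the fingers and grasp nothing; do not lift the arm or force it past its teeth while the pawl is engaged. Keep the mould in its place, and leave the cup, jar, stamp and green rib that stand beside the press alone.

Things in the scene. Friction and masses are not known exactly. Their poses are not given: they have to be found in the camera images.
- sprig_press: Blue bench press, fixed to the table; blue base plate 270 x 116 x 12 mm. Origin on the table near the plate's middle; x axis points from the palm pad end to the pawl tab end, z up. Two upright blue cheeks (outer faces 23 mm either side of the centre plane, at most 144 mm high) stand at x = 11 to 119 mm. Everything of the mechanism lies in the plane y = 0 of this frame. Over all (tab to pad, arm down) about 400 mm long.
- press_arm (a joint): Hinge of the steel press arm, rad. 0 = arm raised 0.60 rad above level; grows as the arm is pushed down; 0.60 = arm level, foot flat on the mould (which stops it). It starts at 0.00 to 0.06, and with the pawl engaged a tooth stops it at 0.08 to 0.10. Once freed it is stiff: about 3 to 5 N on the palm pad moves it, and it stays where it is left.
- pawl (a joint): Hinge of the pawl, rad. 0 = hook down between the teeth (locked); grows as the red tab is pressed down, to the stop at 0.40. The hook is clear of the teeth above about 0.2; count it as free above 0.28. A stiff pivot keeps it where it is left; about 2 N on the tab moves it (up to 20 N if the arm was first pushed hard against the pawl, which jams it a little); the stop is rigid.
- pawl_tab (a point): Centre of the upper face of the red ribbed pawl tab, 36 mm (along the press) x 34 mm wide x 8 mm thick, about 168 mm above the table when locked. The tab goes down about 27 mm to the stop; it lies 66 mm from the pawl hinge horizontally (on the side away from the arm) and its top 30 mm above that hinge.
- pawl_hinge (a point): Axis of the pawl's pivot, across the press, 138 mm above the table.
- palm_pad (a point): Centre of the upper face of the wooden palm pad at the arm's free end, 56 mm along the arm x 62 mm wide x 14 mm thick, two brass dots on top. The point lies 222 mm from the arm hinge along the arm and 10 mm above the arm's centre line; about 217 mm above the table when raised, 94 mm when the arm is level.
- press_arm_hinge (a point): Axis of the arm's pivot, across the press, 84 mm above the table. The arm points from here to the palm pad (-x of the press) and swings in the upright plane through the press.
- press_foot (a point): Centre of the underside of the round aluminium press foot (38 mm across) under the arm, 100 mm from the arm hinge along the arm, 42 mm below its centre line.
- mould_top (a point): Centre of the top face of the white plaster sprig mould, a loose block 52 x 70 x 30 mm with a round hollow, lying inside low steel rails on the base plate under the press foot; its top is 42 mm above the table.
- cup_glazed: Green celadon cup, 65 mm across, 71 mm high, standing beside the press; a bystander. Origin at the centre of its underside.
- glaze_jar_4: White-lidded glaze jar, 54 mm across, 62 mm high; a bystander. Origin at the centre of its underside.
- stamp_1: Wooden pattern stamp standing upright, 19 mm thick, 54 mm high; a bystander. Origin at the centre of its underside.
- rib_green: Green rib lying flat, 50 x 82 x 9 mm; a bystander. Origin at the centre of its underside.
Not all that is in view belongs to the job. Leave any pink look-alike of the part that bears mould_top alone.

How it is judged:
By the outcome, as a careful person would: the job done as asked, in the order asked, and still so for the second after the job is handed in, with the robot touching nothing.
It also fails if it takes over 58 s, if anything falls off the work surface, if the arm or the gripper's body presses on something with over 40 N, if the wrist force passes 120 N, or if a joint passes its speed limit or range.

## Robot

A 6-joint arm with a two-finger parallel gripper is mounted at the origin on a cart in front of the work surface, level with it; the furniture and walls round the work are solid. World frame = base frame: x ahead of the robot, y to its left, z up, the work surface at z = 0. Lengths are in mm, angles in rad, forces in N, time in s.
With the tool pointing down it reaches from about 275 to 750 mm from the base axis. Payload 10.2 kg.
Tool frame: the origin (TCP) lies midway between the tips of the shut fingers; the grasp point (between the pads) lies 19 mm behind it; z points along the fingers, y is the direction in which the jaws open and shut (so a half turn about z gives the same grasp; the last joint's range is limited). The gripper opens to 85 mm and grips with 20 to 120 N. Pads are 22 mm wide; open, the fingers measure 114 mm over their backs; the gripper's body (76 mm by 85 mm) begins 54 mm behind the grasp point. The pads swing forward as they close: fully open they stand 13 mm farther back than shut.
Start: joints at [-1.444, 0.313, 1.498, -0, 1.331, -0.223], TCP at [179.91, -493.217, 231.294] pointing down, gripper open.
Joint ranges: [-2.94, 2.94], [-0.97, 2.17], [0.19, 2.56], [-1.23, 4.37], [0.02, 3.11], [-2.88, 2.88]. Speed limits (rad/s): [2.39, 2.39, 3.01, 3.14, 3.14, 3.14].

## Interface

Orientations are given as a unit quaternion [w, x, y, z].
In Python, from rig import sense, optics, ctrl gives the robot as it stands.
- The arm moves only by the tool play_rows, never from a script. Its argument "plan" is a list of rows, each a list of 7 numbers: the shift along the world's x, y, z in mm, then the turn, a rotation vector about the world's x, y, z in rad, then the opening, from -1 (shut) to 1 (fully open), so that 0 is half open. A call has 1 to 5 rows; each row shifts and turns the pose as measured when the row begins; what a row does not reach is not made up. A row lasts 1/12 s, in which the tool goes at most 41.7 mm and 7.16 degrees, less where a joint would pass 70% of its speed; a pose out of reach is approached as far as the arm can. A call is refused whole if a number of a shift passes 41.7 or a number of a turn 0.125, either way. A call with a gripper value outside its range is refused whole. The fingers move at their own pace and stop on an object; "grip_force" is the grip in N (left out, the last holds). Time passes only in rows, so rows that do not move let the fingers close. It gives the time, the measured TCP pose, the force and the opening at its end, in the units of the state.
- sense(): the state, without advancing time (a new reading comes with each control period).
- optics.capture(name): name is "side" or "top" or "wrist"; returns a dict with "img" (420x560x3 uint8, blue, green, red), "fx", "fy", "cx", "cy" (pixels), "world_to_cam" (4x4, takes a point from world to camera coordinates). Camera axes: x right, y up, looking along -z (the intrinsics and any distortion apply to the point x, -y, -z); pixel columns grow to the right and rows downward; lengths in mm; the calibration is good to about 2 mm. A picture is of the moment at which its call begins. There is no depth.
- ctrl.finish_job(): hands the job in, once; it reports no verdict.
The state is a dict: "time_s": time; "joints": joint angles; "dq": joint speeds; "tau": joint torques, N m; "eef_pos": TCP position; "ee_rot": TCP orientation; "force": force on the tool from outside, world axes, zero at the start; "wrist_torque": the same for the moment, N m; "grip_width": opening from 0.0 (shut) to 1.0 (fully open).
Only numpy, scipy, OpenCV 4.12 (cv2) and the standard library are available. Lean on these libraries where they do the work, as an engineer would, in place of code of your own. Each camera call takes 0.05 s, during which the arm holds its last target. There are 200 camera calls.

## Working session

There is one attempt and no reset: what is moved stays moved. The work goes in short steps, Python scripts to look and compute and a tool call to move; the robot and the scene stay as the last step left them, time stands still between calls to the robot, and variables do not carry over. Pictures are saved under pics/ and viewed, about 8 in all and at most 12, crops included, and the job is handed in when it is done.

Besides the shell and the picture viewer there is one more tool, called after "Request:" in YAML: its name, and indented under it one key for each argument. play_rows: Moves the arm, as the interface text tells. Its arguments: {"type":"object","properties":{"plan":{"type":"array"},"grip_force":{"type":"number"}},"required":["plan"]}

```bash
mkdir -p pics
cat > h.py <<'E'
import numpy as np, cv2
from rig import sense, optics, ctrl
def cap(n,f=None):
    c=optics.capture(n)
    if f: cv2.imwrite('pics/'+f,c['img'])
    return c
def ray(c,u,v):
    M=np.array(c['world_to_cam']);R=M[:3,:3];t=M[:3,3]
    d=R.T@np.array([(u-c['cx'])/c['fx'],-(v-c['cy'])/c['fy'],-1.]);return -R.T@t,d
def onz(c,u,v,z):
    o,d=ray(c,u,v);return o+d*(z-o[2])/d[2]
def proj(c,p):
    q=np.array(c['world_to_cam'])@np.append(p,1);return c['cx']+c['fx']*q[0]/-q[2],c['cy']-c['fy']*q[1]/-q[2]
def tri(a,ua,b,ub):
    o1,d1=ray(a,*ua);o2,d2=ray(b,*ub)
    s=np.linalg.lstsq(np.c_[d1,-d2],o2-o1,rcond=None)[0]
    p,q=o1+d1*s[0],o2+d2*s[1];return (p+q)/2,np.linalg.norm(p-q)
E
python3 - <<'E'
from h import *
s=cap('side');t=cap('top')
print(s.keys(),{k:v for k,v in s.items() if k!='img'},{k:v for k,v in t.items() if k!='img'})
cv2.imwrite('pics/s1.png',s['img']);cv2.imwrite('pics/t1.png',t['img'])
print(sense())
E
```

```text
dict_keys(['img', 'fx', 'fy', 'cx', 'cy', 'world_to_cam']) {'fx': 508.21022395205864, 'fy': 508.21022395205864, 'cx': 284.4291113035746, 'cy': 210.42858399809495, 'world_to_cam': array([[ 9.15071163e-01, -4.03239243e-01, -6.54817407e-03,
        -5.13915827e+02],
       [ 2.10587887e-01,  4.63913898e-01,  8.60486279e-01,
        -2.47489085e+02],
       [-3.43944047e-01, -7.88785147e-01,  5.09431531e-01,
        -7.19526147e+02],
       [ 0.00000000e+00,  0.00000000e+00,  0.00000000e+00,
         1.00000000e+00]])} {'fx': 393.56941129057907, 'fy': 393.56941129057907, 'cx': 278.83029197845724, 'cy': 209.64799827742397, 'world_to_cam': array([[-2.92055173e-02, -9.99285618e-01, -2.39852429e-02,
         4.59532494e+01],
       [ 9.82984282e-01, -3.30660573e-02,  1.80689064e-01,
        -5.85035442e+02],
       [-1.81353081e-01, -1.82999991e-02,  9.83247766e-01,
        -9.08669986e+02],
       [ 0.00000000e+00,  0.00000000e+00,  0.00000000e+00,
         1.00000000e+00]])}
{'time_s': 0.1, 'joints': array([-1.44441430e+00,  3.13424155e-01,  1.49831548e+00,  6.34484586e-06,
        1.33100566e+00, -2.23376729e-01]), 'dq': array([ 1.09121980e-03, -2.00994501e-04, -1.34200658e-03,  1.04962479e-05,
       -2.46050313e-04,  4.35598896e-05]), 'tau': array([ 3.14620171e-03, -4.12899649e+01, -2.60144770e+01, -1.47405262e-04,
        2.97737446e-03, -1.87954748e-05]), 'eef_pos': array([ 179.87643233, -492.99707691,  230.79407505]), 'ee_rot': array([-5.75490672e-04,  9.84747501e-01,  1.73988584e-01,  3.10165201e-05]), 'force': array([-0.04723437,  0.90464932,  0.0882516 ]), 'wrist_torque': array([-0.02650593,  0.01719599, -0.01016304]), 'grip_width': 0.9990527668026199}
```

View pics/s1.png

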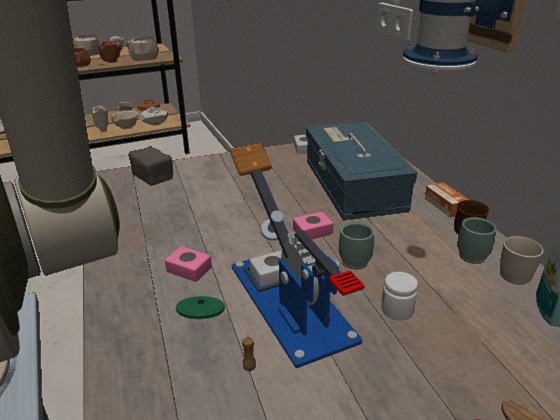

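View pics/t1.png

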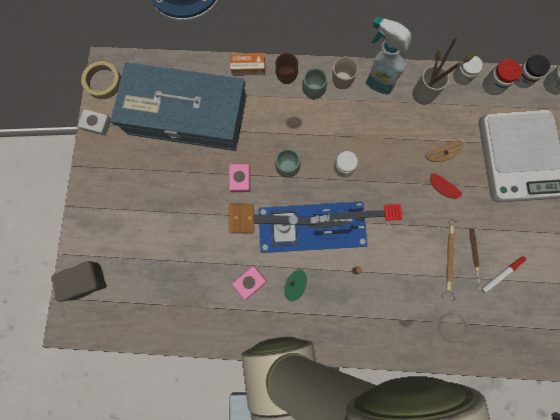

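Side view: red ribbed tab at (347,282), wooden pad at (252,158). Top view: tab at (393,212), pad at (241,218). Things that could be mistaken for the tab are the red rib at top (446,186) and the red marker at (517,264), both lying loose on the table. For the mould there are pink blocks at top (239,177) and (249,283), and the orange box at (248,63) could pass for the pad. I choose the tab and pad attached to the blue press.

Run:
```python
from h import *
s=cap('side');t=cap('top')
def blob(im,roi,kind):
    x0,y0,x1,y1=roi;h=cv2.cvtColor(im[y0:y1,x0:x1],cv2.COLOR_BGR2HSV);H,S,V=[h[...,i].astype(int) for i in range(3)]
    m=(((H<6)|(H>174))&(S>180)&(V>100)) if kind=='red' else ((H>6)&(H<20)&(S>140)&(V>70))
    m=m.astype(np.uint8);n,l,st,c=cv2.connectedComponentsWithStats(m);i=1+st[1:,4].argmax()
    cn=cv2.findContours((l==i).astype(np.uint8),0,2)[0][0]
    return c[i]+[x0,y0],st[i][2:],(cv2.boxPoints(cv2.minAreaRect(cn))+[x0,y0]).round(1).tolist()
rs,rt=blob(s['img'],(310,255,380,310),'red'),blob(t['img'],(375,195,415,230),'red')
ps,pt=blob(s['img'],(215,130,290,190),'w'),blob(t['img'],(220,195,257,240),'w')
for a in(rs,rt,ps,pt):print(a)
print('tab tri',tri(s,rs[0],t,rt[0]),'z168',onz(t,*rt[0],166),onz(s,*rs[0],166))
print('pad tri',tri(s,ps[0],t,pt[0]),onz(t,*pt[0],217))
# base plate: blue
h=cv2.cvtColor(t['img'],cv2.COLOR_BGR2HSV);m=cv2.inRange(h,(108,180,50),(125,255,255));m[:190]=0;m[265:]=0
m[:, :250]=0;m[:,380:]=0
r=cv2.minAreaRect(np.argwhere(m)[:,::-1].astype(np.float32));print(r)
print('plate c',onz(t,*r[0],12),[onz(t,*p,12).round() for p in cv2.boxPoints(r)])
a=cv2.resize(s['img'][130:370,220:380],None,fx=2.4,fy=2.4,interpolation=2);b=cv2.resize(t['img'][180:270,220:420],None,fx=2,fy=2,interpolation=2)
o=np.zeros((576,800,3),np.uint8);o[:a.shape[0],:a.shape[1]]=a;o[:180,390:790]=b;cv2.imwrite('pics/c1.png',o)
```

```text
(array([346.13624679, 282.06426735]), array([ 34,  23, 389], dtype=int32), [[329.0, 276.0], [357.2, 266.6], [363.8, 286.4], [335.6, 295.8]])
(array([392.4673913 , 212.11956522]), array([ 17,  15, 184], dtype=int32), [[385.0, 205.0], [401.0, 205.0], [401.0, 219.0], [385.0, 219.0]])
(array([249.90481786, 157.72855464]), array([ 41,  31, 851], dtype=int32), [[229.2, 148.8], [263.9, 139.7], [270.8, 166.0], [236.1, 175.1]])
(array([240.8768, 218.1808]), array([ 25,  29, 625], dtype=int32), [[229.0, 204.0], [253.0, 204.0], [253.0, 232.0], [229.0, 232.0]])
tab tri (array([ 552.93514758, -218.37739838,  162.68436177]), np.float64(0.8739677053115184)) z168 [ 551.9630136  -217.29557152  166.        ] [ 551.17052322 -221.95311209  166.        ]
pad tri (array([543.00386994, 103.06193631, 205.56418184]), np.float64(0.08567508456138292)) [541.15454721 101.71104741 217.        ]
((312.4076843261719, 226.76153564453125), (47.01063537597656, 20.250736236572266), 23.8387393951416)
plate c [547.08062302 -55.24666171  12.        ] [array([550.,   9.,  12.]), array([597., -13.,  12.]), array([ 544., -120.,   12.]), array([498., -97.,  12.])]
```

View pics/c1.png

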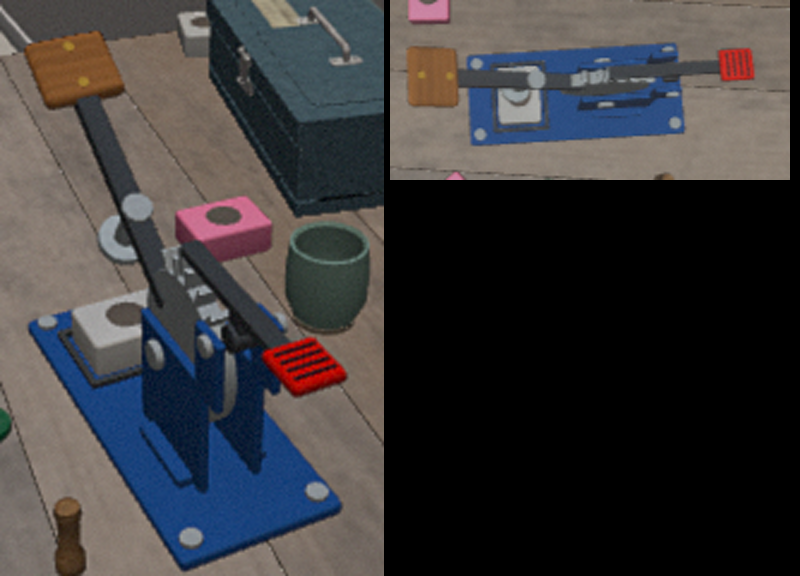

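The close crop confirms the choice: the red ribbed tab on the pawl lever and the wooden pad with two brass dots both belong to the blue press. Tab is about (552,-218,168) and pad about (542,102,217). The press x axis is roughly world -y.

Request:
play_rows:
  plan:
    - [25,18,4,0,0,0,-1]
    - [30,22,2,0,0,0,-1]
    - [30,22,0,0,0,0,-1]
    - [30,22,0,0,0,0,-1]
    - [30,22,0,0,0,0,-1]

```text
time_s: 0.62
eef_pos: [324.5, -386.0, 235.8]
ee_rot: [-0.001, 0.986, 0.169, -0.001]
force: [-0.2, -0.2, -0.1]
grip_width: 0.301
```

Request:
play_rows:
  plan:
    - [30,22,0,0,0,0,-1]
    - [30,22,0,0,0,0,-1]
    - [30,22,0,0,0,0,-1]
    - [30,22,0,0,0,0,-1]
    - [20,15,0,0,0,0,-1]

```text
time_s: 1.03
eef_pos: [471.4, -274.9, 235.6]
ee_rot: [-0.001, 0.986, 0.169, -0.001]
force: [0.3, -0.7, -0.1]
grip_width: 0.004
```

Request:
play_rows:
  plan:
    - [28,20,0,0,0,0,-1]
    - [28,20,0,0,0,0,-1]
    - [20,13,-10,0,0,0,-1]
    - [5,3,-15,0,0,0,-1]
    - [0,0,-10,0,0,0,-1]

```text
time_s: 1.45
eef_pos: [560.1, -210.9, 200.3]
ee_rot: [-0.001, 0.985, 0.172, 0.001]
force: [-0.5, 0.7, -0.3]
grip_width: 0.001
```

Run:
```python
from h import *
s=cap('side');t=cap('top');q=sense();print(q['eef_pos'],q['force'])
a=cv2.resize(s['img'][200:340,260:420],None,fx=2.5,fy=2.5,interpolation=2);b=cv2.resize(t['img'][150:260,340:440],None,fx=3.5,fy=3.5,interpolation=2)
for c,im,x0,y0,f in((s,a,260,200,2.5),(t,b,340,150,3.5)):
    for p in (q['eef_pos'],[552,-218,168]):
        u,v=proj(c,p);cv2.circle(im,(int((u-x0)*f),int((v-y0)*f)),3,(0,255,255),1)
o=np.zeros((400,760,3),np.uint8);o[:350,:400]=a;o[:385,405:755]=b;cv2.imwrite('pics/c2.png',o)
```

```text
[ 558.52127616 -211.83333877  199.90264594] [-0.6458812   0.50994234 -0.17351961]
```

View pics/c2.png

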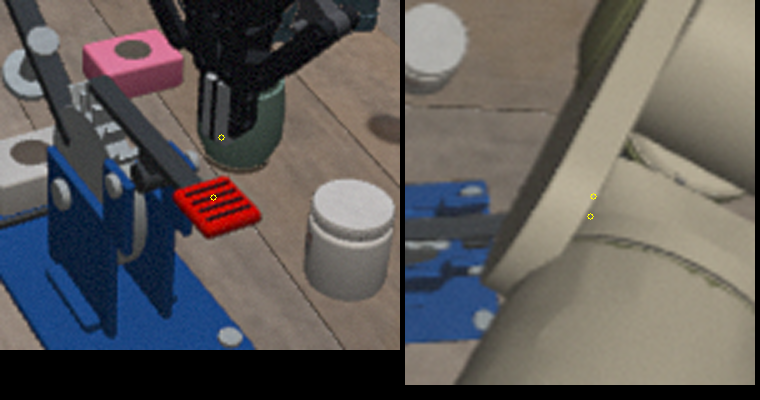

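The crop shows the fingertip at about (221,137), above the tab. The computed tab centre at (213,197) falls on the middle of the red tab. I'll correct the sideways offset and go down.

Request:
play_rows:
  plan:
    - [-6,-9,-8,0,0,0,-1]
    - [0,0,-10,0,0,0,-1]
    - [0,0,-6,0,0,0,-1]
    - [0,0,-4,0,0,0,-1]
    - [0,0,-4,0,0,0,-1]

```text
time_s: 1.97
eef_pos: [549.8, -225.5, 167.7]
ee_rot: [-0.0, 0.986, 0.169, 0.001]
force: [0.0, -0.4, 0.0]
grip_width: 0.0
```

Request:
play_rows:
  plan:
    - [1,0,-4,0,0,0,-1]
    - [0,0,-4,0,0,0,-1]
    - [0,0,-4,0,0,0,-1]
    - [0,0,-4,0,0,0,-1]

```text
time_s: 2.3
eef_pos: [551.1, -227.3, 151.6]
ee_rot: [0.002, 0.986, 0.168, 0.002]
force: [0.7, -2.1, 1.6]
grip_width: -0.0
```

Request:
play_rows:
  plan:
    - [0,0,-4,0,0,0,-1]
    - [0,0,-3,0,0,0,-1]
    - [0,0,-3,0,0,0,-1]

```text
time_s: 2.55
eef_pos: [551.4, -227.7, 140.9]
ee_rot: [0.003, 0.986, 0.168, 0.002]
force: [-1.5, -2.1, 12.2]
grip_width: -0.003
```

Force is rising at z≈141, which is near the stop.

Request:
play_rows:
  plan:
    - [0,0,-2,0,0,0,-1]
    - [0,0,-2,0,0,0,-1]

```text
time_s: 2.72
eef_pos: [552.0, -228.0, 140.3]
ee_rot: [0.004, 0.986, 0.169, 0.003]
force: [-8.2, 2.0, 21.9]
grip_width: 0.0
```

Request:
play_rows:
  plan:
    - [0,0,15,0,0,0,-1]
    - [0,0,30,0,0,0,-1]
    - [0,0,40,0,0,0,-1]
    - [0,20,40,0,0,0,-1]

```text
time_s: 3.05
eef_pos: [548.3, -207.1, 258.3]
ee_rot: [-0.003, 0.986, 0.168, -0.003]
force: [0.9, 0.0, 1.8]
grip_width: 0.002
```

Run:
```python
from h import *
s=cap('side');q=sense();print(q['eef_pos'],q['force'])
h=cv2.cvtColor(s['img'][250:320,310:380],cv2.COLOR_BGR2HSV);m=((h[...,0]<6)|(h[...,0]>174))&(h[...,1]>180)&(h[...,2]>100)
v,u=np.argwhere(m).mean(0);print(u+310,v+250,m.sum(),'pred down',proj(s,[552,-225,139]),'up',proj(s,[552,-218,166]))
cv2.imwrite('pics/c3.png',cv2.resize(s['img'][180:340,220:420],None,fx=3.5,fy=3.5,interpolation=2))
```

```text
[ 550.40362143 -203.69049984  266.82391614] [1.5911889  2.93886599 7.17450199]
346.556 299.968 500 pred down (np.float64(346.7139801301462), np.float64(299.61588372714704)) up (np.float64(345.1645526135935), np.float64(280.12727431615656))
```

View pics/c3.png

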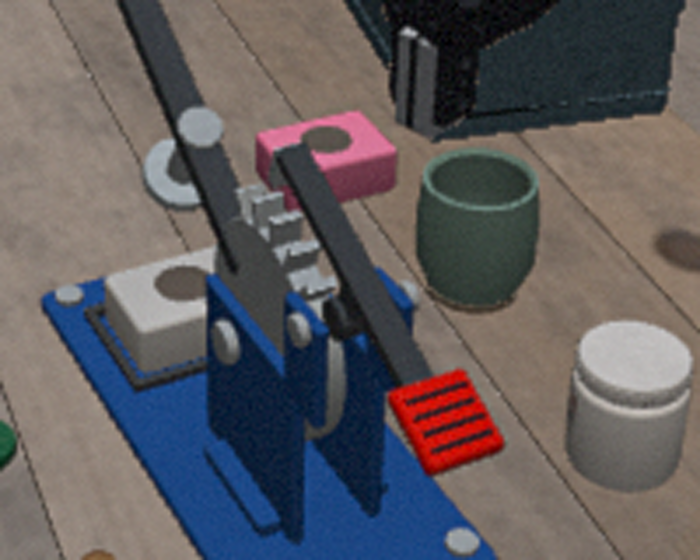

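The tab centroid is at (346.6,300.0) in the full image, matching the predicted stop position (346.7,299.6). The hook stands clear of the teeth. Next I go over to the pad at (542,102).

Request:
play_rows:
  plan:
    - [0,30,3,0,0,0,-1]
    - [0,30,0,0,0,0,-1]
    - [0,30,0,0,0,0,-1]
    - [0,30,0,0,0,0,-1]
    - [0,30,0,0,0,0,-1]

```text
time_s: 3.52
eef_pos: [550.4, -50.0, 271.7]
ee_rot: [0.0, 0.986, 0.167, 0.004]
force: [-0.1, 0.5, -0.2]
grip_width: -0.001
```

Request:
play_rows:
  plan:
    - [0,30,0,0,0,0,-1]
    - [0,30,0,0,0,0,-1]
    - [0,30,0,0,0,0,-1]
    - [0,25,0,0,0,0,-1]
    - [0,10,0,0,0,0,-1]

```text
time_s: 3.93
eef_pos: [547.8, 86.8, 268.9]
ee_rot: [-0.002, 0.985, 0.17, 0.003]
force: [-0.4, 0.1, -0.4]
grip_width: -0.003
```

Request:
play_rows:
  plan:
    - [-6,8,-10,0,0,0,-1]
    - [0,0,-15,0,0,0,-1]
    - [0,0,-10,0,0,0,-1]
    - [0,0,0,0,0,0,-1]

```text
time_s: 4.27
eef_pos: [540.8, 98.5, 231.2]
ee_rot: [-0.003, 0.985, 0.173, 0.002]
force: [0.7, 0.3, -0.6]
grip_width: 0.001
```

Run:
```python
from h import *
s=cap('side');q=sense();print(q['eef_pos'],q['force'])
im=cv2.resize(s['img'][80:300,180:360],None,fx=2.7,fy=2.7,interpolation=2)
u,v=proj(s,q['eef_pos']);cv2.circle(im,(int((u-180)*2.7),int((v-80)*2.7)),3,(0,255,255),1)
cv2.imwrite('pics/c4.png',im)
```

```text
[541.10820108  98.33826848 232.16296733] [-0.61156886 -0.22397525  0.34320329]
```

View pics/c4.png

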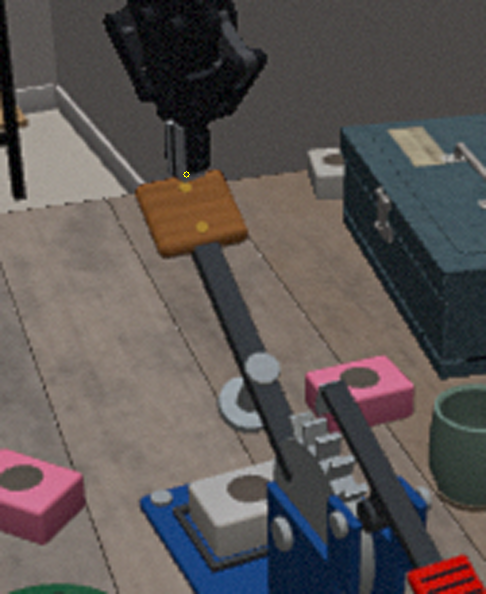

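The fingers (marker at (186,174) in the crop) are above the middle of the pad, in line with the two brass dots. I'll lower to contact and follow the arc.

Request:
play_rows:
  plan:
    - [0,-3,-6,0,0,0,-1]
    - [0,0,-5,0,0,0,-1]
    - [0,3,-5,0,0,0,-1]
    - [0,3,-5,0,0,0,-1]
    - [0,3,-5,0,0,0,-1]

```text
time_s: 4.73
eef_pos: [542.7, 102.4, 206.7]
ee_rot: [-0.003, 0.985, 0.171, 0.005]
force: [-0.4, -0.0, 3.2]
grip_width: -0.001
```

Request:
play_rows:
  plan:
    - [0,3,-5,0,0,0,-1]
    - [0,3,-5,0,0,0,-1]
    - [0,3,-5,0,0,0,-1]

```text
time_s: 4.98
eef_pos: [542.5, 112.1, 190.7]
ee_rot: [-0.002, 0.985, 0.171, 0.005]
force: [-1.6, -2.5, 1.9]
grip_width: 0.002
```

Request:
play_rows:
  plan:
    - [0,4,-8,0,0,0,-1]
    - [0,4,-8,0,0,0,-1]
    - [0,4,-8,0,0,0,-1]
    - [0,4,-8,0,0,0,-1]
    - [0,3,-8,0,0,0,-1]

```text
time_s: 5.4
eef_pos: [542.8, 132.5, 146.8]
ee_rot: [-0.001, 0.985, 0.171, 0.005]
force: [-0.3, -3.0, 2.0]
grip_width: -0.0
```

Request:
play_rows:
  plan:
    - [0,3,-8,0,0,0,-1]
    - [0,2,-8,0,0,0,-1]
    - [0,2,-8,0,0,0,-1]
    - [0,1,-8,0,0,0,-1]

```text
time_s: 5.73
eef_pos: [543.0, 141.9, 111.1]
ee_rot: [-0.001, 0.985, 0.171, 0.005]
force: [-0.3, -2.7, 2.7]
grip_width: 0.004
```

Request:
play_rows:
  plan:
    - [0,1,-5,0,0,0,-1]
    - [0,0,-4,0,0,0,-1]
    - [0,0,-3,0,0,0,-1]
    - [0,0,-3,0,0,0,-1]

```text
time_s: 6.07
eef_pos: [542.9, 143.8, 93.6]
ee_rot: [-0.002, 0.985, 0.171, 0.005]
force: [-8.3, -0.4, 37.1]
grip_width: -0.004
```

Request:
play_rows:
  plan:
    - [0,0,-2,0,0,0,-1]
    - [0,0,-2,0,0,0,-1]

```text
time_s: 6.23
eef_pos: [542.9, 143.8, 93.8]
ee_rot: [-0.002, 0.985, 0.171, 0.006]
force: [-9.4, -3.5, 23.4]
grip_width: 0.002
```

The arm stopped firmly at z=94, which is the level position. I'll retreat and check.

Request:
play_rows:
  plan:
    - [0,0,10,0,0,0,-1]
    - [0,0,30,0,0,0,-1]
    - [0,0,40,0,0,0,-1]
    - [0,20,40,0,0,0,-1]
    - [-20,20,20,0,0,0,-1]

```text
time_s: 6.65
eef_pos: [520.6, 181.2, 232.0]
ee_rot: [-0.003, 0.986, 0.169, 0.0]
force: [-0.6, 1.7, 0.6]
grip_width: 0.001
```

Request:
play_rows:
  plan:
    - [-30,25,0,0,0,0,-1]
    - [-30,25,0,0,0,0,-1]
    - [-30,20,0,0,0,0,-1]
    - [0,0,0,0,0,0,-1]

```text
time_s: 6.98
eef_pos: [426.3, 256.2, 237.3]
ee_rot: [-0.005, 0.986, 0.169, 0.005]
force: [0.9, -0.6, 0.6]
grip_width: -0.001
```

Run:
```python
from h import *
s=cap('side');t=cap('top');q=sense();print(q['eef_pos'],q['force'])
h=cv2.cvtColor(s['img'],cv2.COLOR_BGR2HSV)[250:320,310:380];m=((h[...,0]<6)|(h[...,0]>174))&(h[...,1]>180)&(h[...,2]>100)
v,u=np.argwhere(m).mean(0);print('tab',u+310,v+250)
im=s['img'].copy();u,v=proj(s,[540,146,94]);print('pad pred',u,v);cv2.circle(im,(int(u),int(v)),2,(0,255,255),1)
o=np.zeros((560,800,3),np.uint8);a=cv2.resize(im[150:350,150:350],None,fx=2.4,fy=2.4,interpolation=2);o[:480,:480]=a
b=cv2.resize(t['img'][140:310,200:410],None,fx=1.5,fy=1.5);o[:255,484:799]=b;o[260:500,484:799]=cv2.resize(im[240:330,290:408],(315,240),interpolation=2)
cv2.imwrite('pics/c5.png',o)
```

```text
[429.68369112 254.06436052 237.10862658] [ 0.17225086  0.3426038  -0.25004817]
tab 346.5836820083682 299.95188284518827
pad pred 243.00762737587553 202.6708528697842
```

View pics/c5.png

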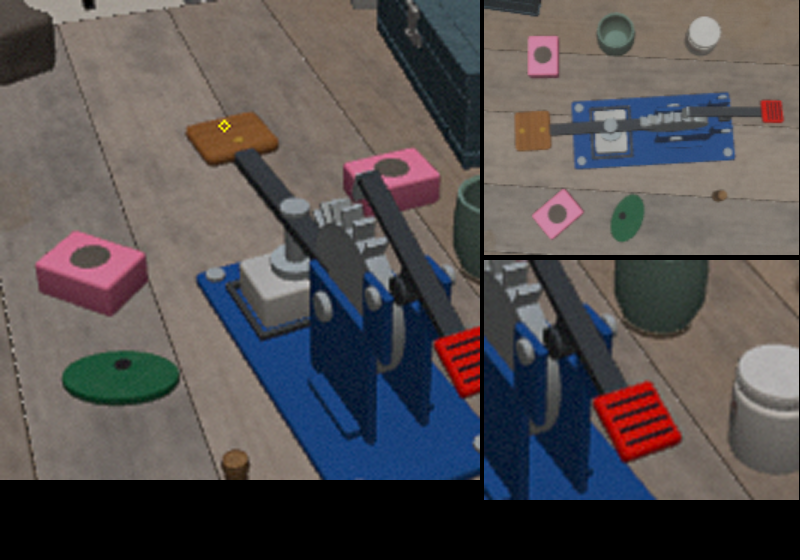

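Run:
```python
from h import *
s=cap('side');t=cap('top')
def b(c,r):
    x0,y0,x1,y1=r;h=cv2.cvtColor(c['img'][y0:y1,x0:x1],cv2.COLOR_BGR2HSV);m=cv2.inRange(h,(6,140,60),(20,255,255))
    n,l,st,ce=cv2.connectedComponentsWithStats(m);i=1+st[1:,4].argmax();return ce[i]+[x0,y0]
a,d=b(s,(222,185,275,225)),b(t,(210,205,245,245));print(a,d,tri(s,a,t,d))
ctrl.finish_job()
```

```text
[245.70916335 206.68326693] [232.24339623 226.87924528] (array([542.19112872, 137.21045342,  89.27135157]), np.float64(0.24937679885235361))
the job is handed in; nothing more can be done
```

I pressed the red tab down with the shut fingers until it met its stop (about 22 N at z = 140 mm). Then I moved over and pushed the palm pad down along its arc with 2 to 4 N, until the foot stopped hard on the mould (about 37 N at z = 93.6 mm). I backed off clear of everything and handed the job in at about 7 s.

**Pawl:** still free after the arm came down. The tab was at pixel (346.6, 300.0) against a predicted (346.7, 299.6) at the stop.

**Arm:** down. The pad triangulates to z = 89 mm, but that is the middle of the visible wood including its side faces, so it fits a top face at 94 mm. Along the press it came out about 9 mm short of my estimate of the pad's end position. Part of that is also from the side faces, and I did not check the rest. The foot is visibly on the mould.

**Everything else:** in the last pictures the mould is inside its rails. The cup, jar, stamp, rib and pink blocks look undisturbed; I judged these by eye, not by measurement. No check failed.

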